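# Draw a telescopic shoehorn out to its second stop and hold it up

## Robot

A 6-joint arm with a two-finger parallel gripper is mounted at the origin on the work surface. World frame = base frame: x ahead of the robot, y to its left, z up, the work surface at z = 0. Lengths are in mm, angles in degrees, forces in N, time in s.
With the tool pointing down it reaches from about 275 to 850 mm from the base axis. Payload 19 kg.
Tool frame: the origin (TCP) lies between the finger pads; the fingertips stand 17 mm ahead of it and the grasp point (between the pads) lies 2 mm behind it (bot.tcp_to_tips is the distance from the TCP to the fingertips, in mm); z points along the fingers, y is the line along which they close (so a half turn about z gives the same grasp; the last joint's range is limited). The gripper opens to 85 mm and grips with 20 to 120 N. Pads are 22 mm wide; open, the fingers measure 114 mm over their backs; the gripper's body (76 mm by 85 mm) begins 54 mm behind the grasp point. The pads swing forward as they close: fully open they stand 13 mm farther back than shut.
Start: joints at [-72.078, 8.623, 82.357, -0, 89.026, -7.678], TCP at [248.418, -518.537, 248.267] pointing down, gripper open.
Joint ranges: [-160.23, 160.23], [-39.13, 120.54], [6.94, 153.29], [-79.49, 259.48], [9.18, 160.14], [-161.06, 161.06]. Speed limits (degrees/s): [108.29, 108.29, 127.2, 172.46, 172.46, 172.46].

## Interface

Orientations are given as a 3x3 rotation matrix whose columns are the frame's x, y, z axes.
In Python, from station import status, eyes, job_done, bot gives the robot as it stands.
- The arm moves only by the tool step_arm, never from a script. Its argument "moves" is text: rows parted by semicolons, each of 7 numbers parted by spaces: the shift along the tool's x, y, z in units of 30 mm (1.0 is 30 mm), then the turn, a rotation vector about the tool's x, y, z in units of 6 degrees (1.0 is 6 degrees), then the opening, from 0 (shut) to 1 (fully open). In form: tx ty tz wx wy wz gripper; .... A call has 1 to 8 rows; each row shifts and turns the commanded pose from where the row before left it, along the tool's axes as they then stand; what a row does not reach is not made up. A row lasts 1/12 s, in which the tool goes at most 41.7 mm and 7.16 degrees, less where a joint would pass 70% of its speed; a pose out of reach is approached as far as the arm can. A call is refused whole if a number of a shift passes 1 or a number of a turn 1, either way. A call with a gripper value outside its range is refused whole. The fingers move at their own pace and stop on an object; the grip force is fixed at half the most. Time passes only in rows, so rows that do not move let the fingers close. It gives the time, the measured TCP pose, the force, the opening and the grip force at its end, in the units of the state.
- status.observe(): the state, without advancing time (a new reading comes with each control period).
- eyes.camera(name): name is "scene" or "top" or "wrist"; returns a dict with "img" (480x640x3 uint8, blue, green, red), "camera_matrix" (3x3 intrinsics, pixels), "R" (3x3) and "t" (3): a world point X has camera coordinates R X + t; the wrist camera has in their place "tool_from_camera" (4x4, takes a point from camera to tool coordinates, whose origin is the TCP and whose axes are the flange's). Camera axes: x right, y down, z forward; pixel columns grow to the right and rows downward; lengths in mm; the calibration is good to about 2 mm. A picture is of the moment at which its call begins: read the wrist's pose just before it. There is no depth.
- job_done(): hands the job in; it is judged then, once.
The state is a dict: "t": time; "joints": joint angles; "joint_velocities": joint speeds; "joint_efforts": joint torques, N m; "position": TCP position; "ee_rot": TCP orientation; "force": force on the tool from outside, world axes, zero at the start; "moment": the same for the moment, N m; "width": finger opening in mm; "finger_force": force on a finger pad.
Only numpy, scipy, OpenCV 4.12 (cv2) and the standard library are available. Lean on these libraries where they do the work, as an engineer would, in place of code of your own. Each camera call takes 0.05 s, during which the arm holds its last target. There are 200 camera calls.

## Task

Get the telescopic shoehorn ready at its full length for someone who cannot bend down: pinch in the red button on its handle and, keeping it in, draw the handle straight back along the oak rest, past the first stop to the second, then let the button spring out so that the shoehorn locks. Then take the locked shoehorn without pressing the button, lift it a good hand's breadth above its rest and finish still holding it up there, about level. Leave the other things on the shelf where they lie.

Things in the scene. Friction and masses are not known exactly. Their poses are not given: they have to be found in the camera images.
- shoehorn: telescopic shoehorn, about 250 g, lying level in its rest, axis 55 mm above the shelf. Origin on its axis in the handle, level with the button; x along it from handle to blade, z up, the red button on the -y side. Handle: black bar with grey rings, 30 mm wide (y), 26 mm high, from x = -230 (butt) to +30 mm (nose). Fully out, its balance point lies near the nose.
- shoehorn_pole (a joint): how far the pole (bright steel, 12 mm diameter) is drawn out of the handle, in m: 0 shut (at the start), 0.06 first stop, 0.12 second stop, which is also the mechanical end. Locked (1 mm of play) at a stop while the button is out; with it pressed it slides with about 1.5 N of friction and no spring, and stays where it is.
- shoehorn_button (a joint): travel of the latch button, in m: 0 out, 0.006 flush with the handle's side. Springs back: 2.5 N to start, 4.6 N at flush. Past 0.0045 the pole is free. Let go between stops it stays 0.0045 in and springs out, locking, at the next stop. A gripper pinching the handle across y over the button presses it flush and keeps it in while it pulls.
- button_face (a point): middle of the outer face of the red button, 16 mm (x) by 14 mm (z), 6 mm proud of the handle's -y side when out; 21 mm from the shoehorn's axis, level with its origin; moves with the button.
- butt (a point): rear end of the handle, on the axis, 230 mm behind the shoehorn's origin.
- blade_tip (a point): tip of the steel blade (150 mm long, up to 44 mm wide), on the axis, 231 mm ahead of the shoehorn's origin when shut, 351 mm when fully out.
- ferrule (a point): middle of the rear face of the black ferrule (24 mm diameter, 22 mm long) between pole and blade, 59 mm ahead of the shoehorn's origin when shut. It catches on the fork of the rest when the handle is pulled back, so that the pole is drawn out.
- rest: fixed oak rest, base 300 x 56 x 12 mm; origin on the shelf under its middle, x towards the blade. Fork at x = +130 mm: 10 thick, 44 wide, 65 high, 16 mm slot open at the top, holds the pole. Saddle at x = -135 mm: 12 thick, 52 wide, 56 high, open at the top; the handle slides in it, 2.5 mm to spare a side. The shoehorn's origin lies at x = +80 mm shut, -44 mm fully out; it lifts straight up.
- key_dish: white ceramic dish with keys, 116 mm across, 34 mm high, origin under its centre; to be left alone.
- torch: black aluminium torch lying along its x axis, 140 mm long, 37 mm thick at the six-sided head, origin under its middle; to be left alone.
- glasses_case: red hard glasses case 160 x 62 mm, 42 mm high, origin under its centre; to be left alone.
- coin_tray: grey plastic coin tray 110 x 72 mm, 18 mm high, origin under its centre; to be left alone.

How it is judged:
By the outcome, as a careful person would: the job done as asked, in the order asked, and still so for the second after the job is handed in, while the arm keeps its last pose, push and grip.
It also fails if it takes over 45 s, if anything falls off the work surface, if the arm or the gripper's body presses on something with over 40 N, if the wrist force passes 120 N, or if a joint passes its speed limit or range.

## Working session

There is one attempt and no reset: what is moved stays moved. The work goes in short steps, Python scripts to look and compute and a tool call to move; the robot and the scene stay as the last step left them, time stands still between calls to the robot, and variables do not carry over. Pictures are saved under pics/ and viewed, at most 10 in all, crops included, and the job is handed in when it is done.

Besides the shell and the picture viewer there is one more tool, called after "Call:" as name(argument=value, ...) on one line, values as JSON. step_arm: Moves the arm, as the interface text tells. Its arguments: {"type":"object","properties":{"moves":{"type":"string"}},"required":["moves"]}

```bash
mkdir -p pics; ls; python3 - <<'E'
from station import status, eyes, bot
import cv2
s=status.observe();print(s['t'],s['position'],s['ee_rot'],s['width'])
for n in("scene","top"):
    c=eyes.camera(n);cv2.imwrite(f"pics/{n}0.png",c["img"]);print(c["camera_matrix"],c["R"],c["t"])
E
```

```text
pics
0.0 [ 248.3404591  -518.35210285  247.68414132] [[ 9.01845108e-01  4.32059307e-01 -3.96658623e-04]
 [ 4.32059470e-01 -9.01844421e-01  1.12015487e-03]
 [ 1.26248970e-04 -1.18158631e-03 -9.99999294e-01]] 84.98711259774915
[[618.00959466   0.         314.20459062]
 [  0.         618.00959466 253.16102305]
 [  0.           0.           1.        ]] [[ 0.82987107  0.55791005 -0.00709867]
 [ 0.46067833 -0.69230929 -0.55541274]
 [-0.31478482  0.45765076 -0.83154452]] [-550.51856002 -164.65858464 1228.80350457]
[[446.78837354   0.         318.62612877]
 [  0.         446.78837354 241.38765862]
 [  0.           0.           1.        ]] [[ 2.65304895e-02 -9.99644027e-01  2.81992006e-03]
 [-9.92765120e-01 -2.66781730e-02 -1.17071313e-01]
 [ 1.17104869e-01  3.06440966e-04 -9.93119507e-01]] [110.54987244 591.62769539 773.99247209]
```

View pics/top0.png

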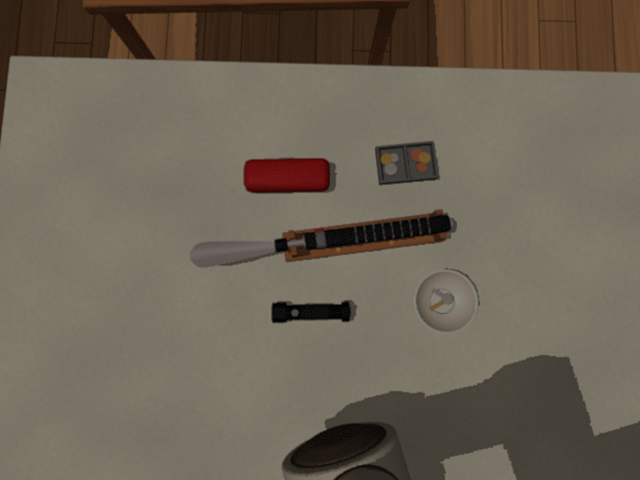

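View pics/scene0.png

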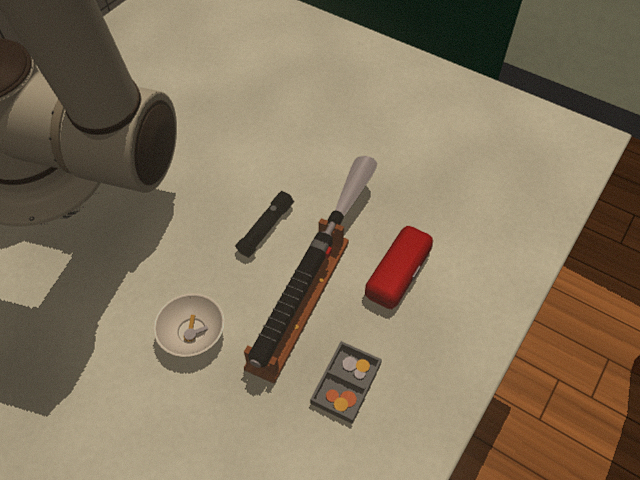

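The top view shows the handle running from the butt at (452,224) to the blade tip at (191,255). The red button is on the far (+x) side near (320,231), or about (327,250) in the scene view. The neighbours are well clear.

```bash
cat > h.py <<'E'
import numpy as np, cv2
from station import status, eyes, bot
def ray(c,p):
    d=np.linalg.inv(c["camera_matrix"])@[p[0],p[1],1.]; return -c["R"].T@c["t"], c["R"].T@d
def plane(c,p,z):
    o,d=ray(c,p); return o+d*(z-o[2])/d[2]
def tri(c1,p1,c2,p2):
    (o,d),(q,e)=ray(c1,p1),ray(c2,p2)
    s=np.linalg.lstsq(np.c_[d,-e],q-o,rcond=None)[0]
    a,b=o+s[0]*d,q+s[1]*e; return (a+b)/2,np.linalg.norm(a-b)
def red(img):
    h=cv2.cvtColor(img,cv2.COLOR_BGR2HSV)
    m=(((h[...,0]<4)|(h[...,0]>174))&(h[...,1]>190)&(h[...,2]>70)).astype(np.uint8)
    n,_,st,ce=cv2.connectedComponentsWithStats(m)
    return [(st[i],ce[i].round(1)) for i in range(1,n) if st[i][4]>3]
E
python3 - <<'E'
from h import *
T=eyes.camera("top");S=eyes.camera("scene")
for n,c in(("t",T),("s",S)):
    for r in red(c["img"]): print(n,r, plane(c,r[1],55).round(1))
print("butt",tri(T,(451,224.5),S,(256,362)))
print("tip",tri(T,(191,255),S,(368,156)), plane(T,(191,255),55))
a=cv2.resize(T["img"][200:280,180:470],None,fx=2.7,fy=2.7,interpolation=2)
b=cv2.resize(S["img"][140:390,220:400],None,fx=2.2,fy=2.2,interpolation=2)
o=np.zeros((a.shape[0]+384,800,3),np.uint8);o[:a.shape[0],:a.shape[1]]=a
b=cv2.resize(S["img"][225:375,235:355],None,fx=2.5,fy=2.5,interpolation=2)
o[a.shape[0]:a.shape[0]+375,:300]=b
b=cv2.resize(S["img"][145:235,310:390],None,fx=4,fy=4,interpolation=2); o[a.shape[0]:a.shape[0]+360,320:640]=b
cv2.imwrite("pics/crop.png",o);print(a.shape)
E
```

```text
t (array([ 245,  159,   83,   31, 2412], dtype=int32), array([285.9, 173.8])) [706.6 188.3  55. ]
t (array([315, 228,   8,   3,  12], dtype=int32), array([318.5, 229.2])) [607.8 127.1  55. ]
s (array([ 366,  226,   66,   75, 2378], dtype=int32), array([399.9, 261.9])) [719.2 175.4  55. ]
s (array([326, 247,   5,   7,  18], dtype=int32), array([328.2, 250.2])) [606.1 128.6  55. ]
butt (array([ 624.70596451, -105.45995867,   55.40099683]), np.float64(5.979233333712984))
tip (array([554.39615337, 346.91936695,  60.79705815]), np.float64(3.073985738897623)) [555.97784292 349.69855026  55.        ]
(216, 783, 3)
```

View pics/crop.png

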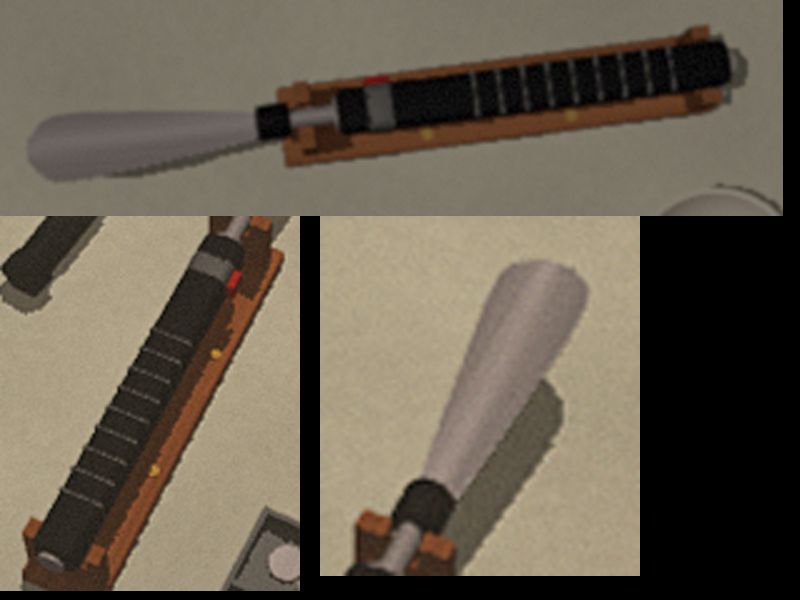

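The crop shows the button under the grey ring, on the +x side; the butt is at top (454,225) and the blade tip at top (190.4,255.3).

```bash
python3 - <<'E'
from h import *
T=eyes.camera("top");S=eyes.camera("scene")
b=plane(T,(454,224.8),55);t=plane(T,(190.4,255.3),55)
bs=plane(S,(235+50/2.5,225+(555-216)/2.5),55); ts=plane(S,(310+(560-320)/4,145+(262-216)/4),55)
print(b,t,np.linalg.norm(t-b),bs,ts)
# handle axis via black edges in top crop at two places: left (363,90..130) ring & right
for u,y1,y2 in((378,83,128),(480,72,118),(700,45,88)):
    print(plane(T,(180+u/2.7,200+(y1+y2)/2/2.7),58), np.linalg.norm(plane(T,(180+u/2.7,200+y1/2.7),58)-plane(T,(180+u/2.7,200+y2/2.7),58)))
u=(t-b)/np.linalg.norm(t-b);print("u",u,np.degrees(np.arctan2(u[1],u[0])))
r=tri(T,(318.5,229.2),S,(328.2,250.2));print("red",r)
r=r[0];print("along from butt",(r-b)@u,"origin",b+230*u, "foot",b+((r-b)@u)*u, "lat",np.cross(u[:2],(r-b)[:2]))
s=status.observe();print(s['position'],s['force'],s['t'])
E
```

```text
[ 622.1116623  -112.85810143   55.        ] [555.42179181 350.71919707  55.        ] 468.34970963481055 [ 624.28924963 -102.50244155   55.        ] [554.82247853 351.38038026  55.        ]
[589.86484188 123.99154403  58.        ] 29.52298680018733
[598.54732417  57.69327855  58.        ] 30.250101342732904
[621.22146226 -85.89690053  58.        ] 28.46351962619379
u [-0.14239332  0.98981015  0.        ] 98.18636117176564
red (array([607.23051385, 127.00768253,  57.96182178]), np.float64(0.26065847223350014))
along from butt 239.54056485504765 origin [589.3611985  114.79823413  55.        ] foot [588.00268578 124.2415821   55.        ] lat -19.425773699940123
[ 248.41963451 -518.47701921  248.08452669] [ 0.09526545 -0.46123706  0.01367411] 0.3<stdin>:11: DeprecationWarning: Arrays of 2-dimensional vectors are deprecated. Use arrays of 3-dimensional vectors instead. (deprecated in NumPy 2.0)
```

Call:
step_arm(moves="0 0 0 0 0 -1 1;0 0 0 0 0 -1 1;0 0 0 0 0 -1 1;0 0 0 0 0 -1 1;0 0 0 0 0 -1 1;0 0 0 0 0 -1 1;0 0 0 0 0 -1 1;0 0 0 0 0 -1 1")

```text
t: 0.97
position: [248.4, -518.5, 248.2]
ee_rot: [[0.277, 0.961, -0.0], [0.961, -0.277, 0.0], [0.0, -0.0, -1.0]]
force: [0.2, -1.0, -0.5]
width: 85.4
finger_force: 0.0
```

Call:
step_arm(moves="0 0 0 0 0 -1 1;0 0 0 0 0 -1 1;0 0 0 0 0 -1 1;0 0 0 0 0 -1 1;0 0 0 0 0 -0.12 1;0.7 0.5 0 0 0 0 1;0.7 0.5 0 0 0 0 1;0.7 0.5 0 0 0 0 1")

```text
t: 1.63
position: [284.0, -448.9, 248.0]
ee_rot: [[-0.14, 0.99, -0.0], [0.99, 0.14, 0.001], [0.001, -0.0, -1.0]]
force: [0.5, 0.8, 0.6]
width: 85.8
finger_force: 0.0
```

Call:
step_arm(moves="0.8 0.6 0 0 0 0 1;0.8 0.6 0 0 0 0 1;0.8 0.6 0 0 0 0 1;0.8 0.6 0 0 0 0 1;0.8 0.6 0 0 0 0 1;0.8 0.6 0 0 0 0 1;0.8 0.6 0 0 0 0 1;0.8 0.6 0 0 0 0 1")

```text
t: 2.3
position: [398.9, -237.5, 248.4]
ee_rot: [[-0.141, 0.99, 0.0], [0.99, 0.141, -0.0], [-0.0, 0.0, -1.0]]
force: [0.2, -0.7, -0.1]
width: 85.8
finger_force: 0.0
```

Call:
step_arm(moves="0.8 0.6 0 0 0 0 1;0.8 0.6 0 0 0 0 1;0.8 0.6 0 0 0 0 1;0.8 0.6 0 0 0 0 1;0.8 0.6 0 0 0 0 1;0.8 0.6 0 0 0 0 1;0 0 0 0 0 0 1;0 0 0 0 0 0 1")

```text
t: 2.97
position: [484.9, -79.6, 248.2]
ee_rot: [[-0.145, 0.99, -0.0], [0.99, 0.145, 0.0], [0.0, -0.0, -1.0]]
force: [0.5, -0.1, 0.2]
width: 85.3
finger_force: 0.0
```

Call:
step_arm(moves="0.775 0.548 0.3 0 0 0 1;0.775 0.548 0.3 0 0 0 1;0.775 0.548 0.3 0 0 0 1;0.775 0.548 0.3 0 0 0 1;0.775 0.548 0.3 0 0 0 1;0.775 0.548 0.3 0 0 0 1;0.775 0.548 0.3 0 0 0 1;0.775 0.548 0.3 0 0 0 1")

```text
t: 3.63
position: [588.3, 122.5, 175.9]
ee_rot: [[-0.141, 0.99, 0.0], [0.99, 0.141, -0.0], [-0.0, 0.0, -1.0]]
force: [0.0, -0.6, 0.2]
width: 85.3
finger_force: 0.0
```

Call:
step_arm(moves="0 0 0 0 0 0 1;0 0 0 0 0 0 1")

```text
t: 3.8
position: [587.7, 122.3, 175.4]
ee_rot: [[-0.144, 0.99, -0.002], [0.99, 0.144, -0.0], [-0.0, -0.002, -1.0]]
force: [0.3, -0.3, 0.5]
width: 85.4
finger_force: 0.0
```

```bash
cat >> h.py <<'E'
def wrist():
    s=status.observe(); c=eyes.camera("wrist"); M=c["tool_from_camera"]
    Rw=s["ee_rot"]@M[:3,:3]; tw=np.array(s["position"])+s["ee_rot"]@M[:3,3]
    return dict(img=c["img"],camera_matrix=c["camera_matrix"],R=Rw.T,t=-Rw.T@tw),s
E
python3 - <<'E'
from h import *
W,s=wrist();cv2.imwrite("pics/w0.png",W["img"]);print(s["position"],s["ee_rot"].round(4))
for r in red(W["img"]): print(r,plane(W,r[1],55))
print("cam",-W["R"].T@W["t"])
E
```

```text
[587.73877159 122.25168569 175.41337965] [[-1.439e-01  9.896e-01 -1.600e-03]
 [ 9.896e-01  1.439e-01 -3.000e-04]
 [-0.000e+00 -1.700e-03 -1.000e+00]]
(array([  472,    20,   137,   257, 21776], dtype=int32), array([539.3, 146.9])) [704.76391234 196.47160681  55.        ]
cam [579.80309436 187.96837408 300.17911151]
```

View pics/w0.png

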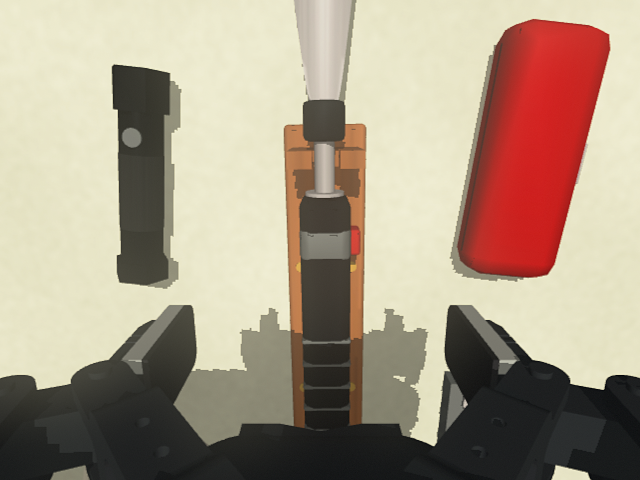

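The wrist view shows the handle axis near column 325, the button at (355,241), the ferrule at (323.5,120) and the handle nose at row 194; the fingers straddle it evenly and the path down is free.

```bash
python3 - <<'E'
from h import *
W,s=wrist();p=np.array(s["position"]);R=s["ee_rot"]
f=lambda q,z:(R.T@(plane(W,q,z)-p)).round(1)
print("button",f((355,241),56))
for v in(215,290,335):print("axis",v,f((325.8,v),62),np.linalg.norm(plane(W,(301.5,v),62)-plane(W,(350,v),62)))
print("nose",f((325,194),62),"ferrule rear",f((323.8,141),62))
g=cv2.cvtColor(W["img"],cv2.COLOR_BGR2GRAY)
for v in(215,290,320):
    r=g[v,280:370].astype(int);print(v,280+np.where(np.abs(np.diff(r))>20)[0])
E
```

```text
button [  0.9  22.3 120.1]
axis 215 [ 18.2   4.4 114.1] 28.285157130955383
axis 290 [-28.6   4.6 114.1] 29.704458655335017
axis 335 [-59.    4.7 114.1] 30.626533948431163
nose [ 30.5   3.9 114.1] ferrule rear [ 60.1   3.2 114.1]
215 [285 286 287 298 299 349 350 364 365]
290 [288 289 300 301 349 350 362 363 364]
320 [289 290 301 302 349 350 362 363]
```

Call:
step_arm(moves="0.03 0.08 0.5 0 0 0 1;0 0 0.5 0 0 0 1;0 0 0.5 0 0 0 1;0 0 0.5 0 0 0 1;0 0 0.5 0 0 0 1;0 0 0.5 0 0 0 1;0 0 0.5 0 0 0 1;0 0 0.5 0 0 0 1")

```text
t: 4.57
position: [590.1, 122.0, 56.5]
ee_rot: [[-0.142, 0.99, 0.001], [0.99, 0.142, -0.0], [-0.0, 0.001, -1.0]]
force: [0.3, -0.4, -0.1]
width: 85.3
finger_force: 0.0
```

Call:
step_arm(moves="0 0 0.08 0 0 0 0.6;0 0 0 0 0 0 0.55;0 0 0 0 0 0 0.55;0 0 0 0 0 0 0.55")

```text
t: 4.9
position: [590.6, 123.2, 55.3]
ee_rot: [[-0.144, 0.99, 0.002], [0.99, 0.144, 0.0], [-0.0, 0.002, -1.0]]
force: [-0.3, 0.7, 0.1]
width: 47.2
finger_force: 0.0
```

```bash
python3 - <<'E'
from h import *
W,s=wrist();cv2.imwrite("pics/w1.png",W["img"]);print(s["position"],s["width"],s["force"])
E
```

```text
[590.59991063 123.19494643  55.33451543] 47.16760505001685 [-0.2580292   0.70350195  0.13208819]
```

View pics/w1.png

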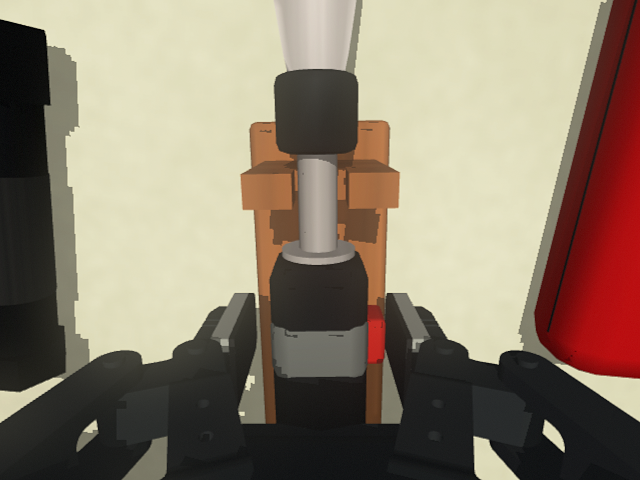

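The pads straddle the handle evenly (pad faces at columns 254 and 388, handle 272–367), with the button at (375,335) beside the right pad. I'll go a little lower and pinch.

Call:
step_arm(moves="0 0 0.07 0 0 0 0.5;0 0 0 0 0 0 0.4;0 0 0 0 0 0 0.3;0 0 0 0 0 0 0.2;0 0 0 0 0 0 0;0 0 0 0 0 0 0;0 0 0 0 0 0 0")

```text
t: 5.53
position: [590.5, 123.6, 52.4]
ee_rot: [[-0.145, 0.989, 0.001], [0.989, 0.145, 0.0], [-0.0, 0.001, -1.0]]
force: [1.5, -0.9, 5.5]
width: 29.1
finger_force: 59.0
```

Call:
step_arm(moves="0 0 0 0 0 0 0;0 0 0 0 0 0 0")

```text
t: 5.7
position: [590.5, 123.6, 52.4]
ee_rot: [[-0.145, 0.989, 0.001], [0.989, 0.145, 0.0], [-0.0, 0.001, -1.0]]
force: [1.5, -0.7, 5.6]
width: 29.3
finger_force: 59.0
```

Call:
step_arm(moves="-0.1 0 -0.02 0 0 0 0;-0.2 0 0 0 0 0 0;-0.3 0 0 0 0 0 0;-0.3 0 0 0 0 0 0;-0.3 0 0 0 0 0 0;-0.3 0 0 0 0 0 0")

```text
t: 6.2
position: [596.8, 78.0, 52.6]
ee_rot: [[-0.144, 0.99, 0.0], [0.99, 0.144, 0.0], [0.0, 0.0, -1.0]]
force: [2.9, 4.5, 3.3]
width: 29.5
finger_force: 59.9
```

Call:
step_arm(moves="-0.3 0 0 0 0 0 0;-0.3 0 0 0 0 0 0;-0.3 0 0 0 0 0 0;-0.3 0 0 0 0 0 0;-0.3 0 0 0 0 0 0;0 0 0 0 0 0 0")

```text
t: 6.7
position: [603.8, 32.4, 52.6]
ee_rot: [[-0.144, 0.99, 0.001], [0.99, 0.144, -0.001], [-0.001, 0.001, -1.0]]
force: [4.5, -4.1, 2.6]
width: 29.2
finger_force: 59.9
```

Call:
step_arm(moves="-0.3 0 0 0 0 0 0;-0.3 0 0 0 0 0 0;-0.2 0 0 0 0 0 0;-0.1 0 0 0 0 0 0;0 0 0 0 0 0 0")

```text
t: 7.12
position: [607.6, 6.8, 52.6]
ee_rot: [[-0.144, 0.99, 0.001], [0.99, 0.144, -0.0], [-0.0, 0.001, -1.0]]
force: [6.9, -1.0, 1.5]
width: 29.0
finger_force: 59.8
```

Call:
step_arm(moves="-0.05 0 0 0 0 0 0;-0.05 0 0 0 0 0 0;0 0 0 0 0 0 0")

```text
t: 7.37
position: [608.0, 4.5, 52.6]
ee_rot: [[-0.145, 0.99, 0.001], [0.99, 0.145, 0.001], [0.0, 0.001, -1.0]]
force: [6.5, 4.3, 2.0]
width: 29.3
finger_force: 59.9
```

Call:
step_arm(moves="-0.05 0 0 0 0 0 0;-0.05 0 0 0 0 0 0;0 0 0 0 0 0 0")

```text
t: 7.62
position: [608.4, 1.6, 52.6]
ee_rot: [[-0.145, 0.989, 0.001], [0.989, 0.145, 0.001], [0.0, 0.001, -1.0]]
force: [6.4, 4.4, 2.6]
width: 29.4
finger_force: 59.9
```

Call:
step_arm(moves="-0.03 0 0 0 0 0 0;0 0 0 0 0 0 0;0 0 0 0 0 0 0")

```text
t: 7.87
position: [608.5, 0.8, 52.6]
ee_rot: [[-0.145, 0.989, 0.001], [0.989, 0.145, 0.001], [0.0, 0.001, -1.0]]
force: [6.4, 5.7, 2.7]
width: 29.5
finger_force: 59.9
```

Call:
step_arm(moves="-0.03 0 0 0 0 0 0;0 0 0 0 0 0 0;0 0 0 0 0 0 0")

```text
t: 8.12
position: [608.6, -0.0, 52.6]
ee_rot: [[-0.145, 0.989, 0.001], [0.989, 0.145, 0.001], [0.0, 0.001, -1.0]]
force: [5.4, 6.9, 2.5]
width: 28.9
finger_force: 59.9
```

Call:
step_arm(moves="-0.03 0 0 0 0 0 0;0 0 0 0 0 0 0;0 0 0 0 0 0 0")

```text
t: 8.37
position: [608.7, -0.5, 52.6]
ee_rot: [[-0.145, 0.989, 0.001], [0.989, 0.145, 0.001], [0.001, 0.001, -1.0]]
force: [6.7, 9.5, 3.4]
width: 29.3
finger_force: 60.0
```

Force is building; one more push to the end.

Call:
step_arm(moves="-0.06 0 0 0 0 0 0;0 0 0 0 0 0 0;0 0 0 0 0 0 0")

```text
t: 8.62
position: [608.7, -0.7, 52.6]
ee_rot: [[-0.145, 0.989, 0.001], [0.989, 0.145, 0.004], [0.004, 0.001, -1.0]]
force: [4.2, 23.8, 5.6]
width: 29.5
finger_force: 60.2
```

Call:
step_arm(moves="-0.05 0 0 0 0 0 0;0 0 0 0 0 0 0;0 0 0 0 0 0 0")

```text
t: 8.87
position: [608.7, -0.8, 52.6]
ee_rot: [[-0.146, 0.989, 0.0], [0.989, 0.146, 0.006], [0.006, 0.001, -1.0]]
force: [3.2, 36.4, 6.2]
width: 29.3
finger_force: 60.4
```

Hard stop reached. I'll ease the tension and release.

Call:
step_arm(moves="0.07 0 0 0 0 0 0;0 0 0 0 0 0 0;0 0 0 0 0 0 0.65;0 0 0 0 0 0 0.65;0 0 0 0 0 0 0.65;0 0 0 0 0 0 0.65;0 0 0 0 0 0 0.65;0 0 0 0 0 0 0.65")

```text
t: 9.53
position: [608.3, -2.3, 52.3]
ee_rot: [[-0.144, 0.99, -0.0], [0.99, 0.144, 0.0], [0.0, -0.0, -1.0]]
force: [-0.4, 0.0, 0.2]
width: 55.8
finger_force: 0.0
```

```bash
python3 - <<'E'
from h import *
W,s=wrist();cv2.imwrite("pics/w2.png",W["img"]);print(s["position"],s["width"],s["force"])
E
```

```text
[608.26443484  -2.26270621  52.29755658] 55.82565185837431 [-0.41264346  0.03781194  0.19829926]
```

View pics/w2.png

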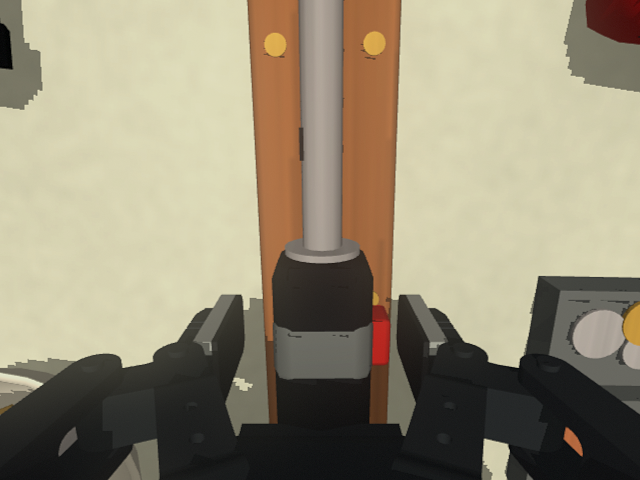

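The button is fully out again (columns 372–389, as proud as at the start), so it is locked. I'll slide 30 mm back, clear of the button, and grip.

Call:
step_arm(moves="-0.5 0 0 0 0 0 0.65;-0.5 0 0 0 0 0 0.65;0 0 0 0 0 0 0.65;0 0.02 0 0 0 0 0.3;0 0 0 0 0 0 0;0 0 0 0 0 0 0;0 0 0 0 0 0 0;0 0 0 0 0 0 0")

```text
t: 10.25
position: [613.5, -31.5, 52.5]
ee_rot: [[-0.145, 0.989, 0.0], [0.989, 0.145, -0.0], [-0.0, 0.0, -1.0]]
force: [3.4, -2.3, 0.7]
width: 29.5
finger_force: 59.4
```

Call:
step_arm(moves="0 0 0 0 0 0 0;0 0 0 0 0 0 0;0 0 -0.1 0 0 0 0;0 0 -0.1 0 0 0 0;0 0 -0.1 0 0 0 0;0 0 0 0 0 0 0")

```text
t: 10.75
position: [613.4, -31.3, 61.7]
ee_rot: [[-0.145, 0.989, 0.0], [0.989, 0.145, 0.0], [0.0, 0.0, -1.0]]
force: [3.6, 1.2, -0.8]
width: 29.1
finger_force: 60.2
```

```bash
python3 - <<'E'
from h import *
W,s=wrist();cv2.imwrite("pics/w3.png",W["img"]);print(s["position"],s["width"],s["force"],s["moment"])
E
```

```text
[613.4022428  -31.26354826  61.70513891] 29.130594017831697 [ 3.6477097   1.21389976 -0.83092185] [ 0.00157456 -0.49765538  0.16969006]
```

View pics/w3.png

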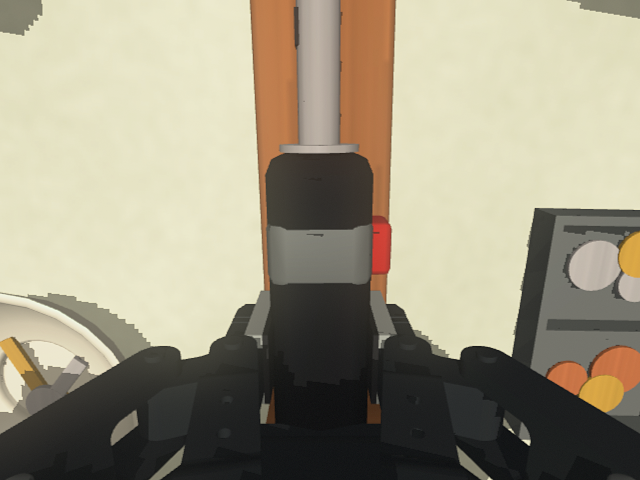

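The pads sit behind the button, which stays out at (381,247). Lifting.

Call:
step_arm(moves="0 0 -0.2 0 0 0 0;0 0 -0.3 0 0 0 0;0 0 -0.4 0 0 0 0;0 0 -0.4 0 0 0 0;0 0 -0.4 0 0 0 0;0 0 -0.4 0 0 0 0;0 0 -0.4 0 0 0 0;0 0 -0.4 0 0 0 0")

```text
t: 11.47
position: [613.3, -31.6, 149.9]
ee_rot: [[-0.145, 0.989, 0.0], [0.989, 0.145, 0.0], [-0.0, 0.0, -1.0]]
force: [0.3, -1.5, -2.5]
width: 29.6
finger_force: 60.6
```

Call:
step_arm(moves="0 0 -0.4 0 0 0 0;0 0 -0.4 0 0 0 0;0 0 -0.4 0 0 0 0;0 0 -0.3 0 0 0 0;0 0 -0.2 0 0 0 0;0 0 -0.1 0 0 0 0;0 0 0 0 0 0 0;0 0 0 0 0 0 0")

```text
t: 12.13
position: [613.2, -31.6, 201.9]
ee_rot: [[-0.145, 0.989, -0.001], [0.989, 0.145, 0.0], [0.0, -0.001, -1.0]]
force: [-0.2, 0.1, -3.0]
width: 29.2
finger_force: 60.6
```

```bash
python3 - <<'E'
from h import *
W,s=wrist();S=eyes.camera("scene")["img"];print(s["position"],s["width"],s["force"],s["moment"])
cv2.imwrite("pics/s4.png",np.hstack([cv2.resize(S,(400,300)),cv2.resize(W["img"],(400,300))]))
cv2.imwrite("pics/s4full.png",S)
E
```

```text
[613.20000297 -31.59932107 201.94535825] 29.164978462468376 [-0.15718605  0.13621954 -2.99025633] [-0.1300871   0.01659748  0.03061437]
```

View pics/s4.png

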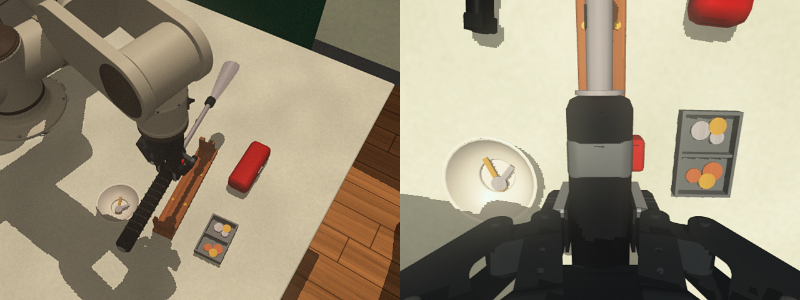

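The shoehorn hangs level at full length, about 150 mm up. The button is out at (638,153) in the right half, and the neighbours haven't moved. Handing in.

```bash
python3 -c "
from station import job_done
print(job_done())"
```

```text
the job is handed in; nothing more can be done
None
```

The shoehorn was drawn out to the second stop, where the button sprang out to lock it. The arm is holding it about level, roughly 150 mm above its rest, with the button untouched and the other things where they lay; the job is handed in.

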